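# Shut the slide cabinet

## Robot

A 6-joint arm with a two-finger parallel gripper is mounted at the origin on the work surface. World frame = base frame: x ahead of the robot, y to its left, z up, the work surface at z = 0. Lengths are in m, angles in rad, forces in N, time in s.
With the tool pointing down it reaches from about 0.3 to 0.825 m from the base axis. Payload 5.4 kg.
Tool frame: the origin (TCP) lies midway between the tips of the shut fingers; the grasp point (between the pads) lies 19 mm behind it; z points along the fingers, y is the direction in which the jaws open and shut (so a half turn about z gives the same grasp; the last joint's range is limited). The gripper opens to 92 mm and grips with 3 to 60 N. Pads are 20 mm wide; open, the fingers measure 128 mm over their backs; the gripper's body (75 mm by 189 mm) begins 69 mm behind the grasp point.
Start: joints at [-1.541, 0.158, 1.597, -0, 1.386, -0.21], TCP at [0.137, -0.559, 0.215] pointing down, gripper open.
Joint ranges: [-2.91, 2.91], [-0.94, 2.29], [0.18, 2.7], [-1.29, 4.43], [0.17, 2.64], [-3, 3]. Speed limits (rad/s): [2.57, 2.57, 3.14, 3.14, 3.14, 3.14].

## Interface

Orientations are given as a rotation vector (axis times angle).
In Python, from bench import arm gives the robot as it stands.
- The arm moves only by the tool apply_moves, never from a script. Its argument "targets" is text: rows parted by semicolons, each of 7 numbers parted by spaces: the shift along the tool's x, y, z each as a share of 0.5 m, from -1 to 1, then the turn, a rotation vector about the tool's x, y, z each as a share of 60 degrees, from -1 to 1, then the finger opening in mm, from 0 to 91.9. A call has 1 to 5 rows; each row is the pose to reach, as a shift and turn from the pose commanded when the call began, along the tool's axes at that moment; what a row does not reach only later rows make up. A row lasts 1/8 s, in which the tool goes at most 62.5 mm and 10.7 degrees, less where a joint would pass 70% of its speed; a pose out of reach is approached as far as the arm can. A call with a number of a shift or a turn outside -1 to 1 is refused whole. A call with a gripper value outside its range is refused whole. The fingers move at their own pace and stop on an object; "newtons" is the grip in N (left out, the last holds). Time passes only in rows, so rows that repeat a pose let the fingers close. It gives the time, the measured TCP pose, the force and the opening at its end, in the units of the state.
- arm.read_state(): the state, without advancing time (a new reading comes with each control period).
- arm.grab_frame(name): name is "side" or "top" or "wrist"; returns a dict with "img" (400x640x3 uint8, blue, green, red), "fx", "fy", "cx", "cy" (pixels), "k1" (the pictures are not rectified: a ray, as slopes to the right and down, at radius r is drawn at 1 + k1 r^2 times it, then the intrinsics apply), "extrinsics" (4x4, takes a point from camera to world coordinates). Camera axes: x right, y up, looking along -z (the intrinsics and any distortion apply to the point x, -y, -z); pixel columns grow to the right and rows downward; lengths in m; the calibration is good to about 2 mm. A picture is of the moment at which its call begins. There is no depth.
- arm.sign_off(): hands the job in, once; it reports no verdict.
The state is a dict: "clock": time; "joint_pos": joint angles; "joint_vel": joint speeds; "joint_efforts": joint torques, N m; "tool_pos": TCP position; "tool_rot": TCP orientation; "wrist_force": force on the tool from outside, world axes, zero at the start; "ft_torque": the same for the moment, N m; "finger_gap": finger opening in m.
Only numpy, scipy, OpenCV 4.12 (cv2) and the standard library are available. Lean on these libraries where they do the work, as an engineer would, in place of code of your own. Each camera call takes 0.05 s, during which the arm holds its last target.

## Task

Shut the wooden microscope-slide cabinet by pushing with your fingertips only: first push both of its open drawers fully home, and only then push the green lid all the way down, since its front lip hangs over the drawers. Push gently, without slamming anything and without shoving or lifting the cabinet, do not pull the drawers or the lid further open, and leave everything else on the bench where it stands. Finish with the hand clear.

Things in the scene. Friction and masses are not known exactly. Their poses are not given: they have to be found in the camera images.
- cabinet: Loose light-wood slide cabinet, 3.4 to 4.7 kg in all, 160 mm deep (its x), 270 mm wide (its y), 80 mm high, flat on the bench. Origin: centre of its underside. x points from the front (drawer side, facing the robot) to the back, y to its left, z up; yaw within 0.3 rad. Two drawers side by side, a shallow slide tray on top, a green lid hinged at the top back edge. A push of about 17 N or more slides it.
- drawer_left (a joint): How far the left drawer (cabinet +y side, blue card on its front) stands out, in m: 0 = fully home, positive = out towards the front (cabinet -x). Starts between 0.025 and 0.07; end stop 0.11. Slides with about 1.5 N of friction and stays where it is left.
- drawer_right (a joint): The same for the right drawer (cabinet -y side, orange card on its front).
- drawer_left_face (a point): Centre of the outer face of the left drawer's flat front panel; moves with the drawer. The panel is 127 mm wide, 62 mm high (from 10 to 72 mm above the bench; this point is at 41 mm), 12 mm thick, with no handle. When home this point is 92 mm in front of the cabinet's origin and 65.5 mm to its left. Axes as the cabinet's.
- drawer_right_face (a point): The same for the right drawer: when home, 92 mm in front of the cabinet's origin and 65.5 mm to its right.
- lid (a joint): Opening angle of the green lid in rad: 0 = shut flat, growing as its front edge rises; starts between 1.0 and 1.3, end stop 1.7. A stiff hinge (about 0.4 N m of friction, lid 0.25 kg) holds it at any angle; it does not fall by itself.
- lid_hinge (a point): Point on the lid's hinge line, mid-way along it: 80 mm behind the cabinet's origin, 81 mm above the bench; the hinge line runs along cabinet y. The lid is a flat plate 270 mm wide, reaching 178 mm from the hinge, 6 mm thick; its underside passes through the hinge line, and its outer face (up when shut, facing back and up when open) is 6 mm from it. To shut it, push the outer face forward and down.
- lid_edge (a point): Middle of the lid's front edge on its outer face, 178 mm from the hinge; moves with the lid. A 15 mm deep, 4 mm thick lip hangs below the lid along this edge.
- microscope: White microscope, leave alone: base 220 x 150 mm, 370 mm high, 3.5 kg. Origin: centre of its underside.
- stain_bottle: Small amber bottle with a white cap, 40 mm across, 85 mm high, standing beside the cabinet; leave alone. Origin: centre of its underside.
- specimen_jar: Small clear jar with a red cap, 52 mm across, 75 mm high, standing beside the cabinet on the other side from the bottle; leave alone. Origin: centre of its underside.
- petri_dish: Clear round dish 90 mm across, 18 mm high, on the bench in front of the cabinet, to the left; leave alone. Origin: centre of its underside.
- slide_box: Flat blue box 100 x 170 x 34 mm, on the bench in front of the cabinet, to the right; leave alone. Origin: centre of its underside.
- tape_roll: Yellow tape roll 90 mm across, 24 mm high, lying at the left; leave alone. Origin: centre of its underside.
- puzzle_boxes: Stack of a blue and a red flat box, 200 x 260 mm, 90 mm high, at the right; leave alone. Origin: centre of its underside.

How it is judged:
By the outcome, as a careful person would: the job done as asked, in the order asked, and still so for the second after the job is handed in, with the robot touching nothing.
It also fails if it takes over 67 s, if anything falls off the work surface, if the arm or the gripper's body presses on something with over 40 N, if the wrist force passes 120 N, or if a joint passes its speed limit or range.

## Working session

There is one attempt and no reset: what is moved stays moved. The work goes in short steps, Python scripts to look and compute and a tool call to move; the robot and the scene stay as the last step left them, time stands still between calls to the robot, and variables do not carry over. Pictures are saved under pics/ and viewed, and the job is handed in when it is done.

Besides the shell and the picture viewer there is one more tool, called after "Call:" as name(argument=value, ...), one argument or row to a line, values as JSON. apply_moves: Moves the arm, as the interface text tells. Shift numbers are shares of 0.5 m and turn numbers shares of 60 degrees, none past 1 either way. Its arguments: {"type":"object","properties":{"targets":{"type":"string"},"newtons":{"type":"number"}},"required":["targets"]}

```bash
ls; mkdir -p pics; python3 - <<'E'
from bench import arm
import cv2, json
s=arm.read_state(); print(s)
for n in ("side","top","wrist"):
    f=arm.grab_frame(n); cv2.imwrite(f"pics/{n}0.png",f["img"])
    print(n,{k:v for k,v in f.items() if k!="img"})
E
```

```text
pics
{'clock': 0.0, 'joint_pos': array([-1.54109563e+00,  1.59056439e-01,  1.59817433e+00, -3.61086728e-05,
        1.38620536e+00, -2.10122268e-01]), 'joint_vel': array([-0.00040317,  0.00056814,  0.00027639, -0.00099783,  0.00097832,
        0.00026067]), 'joint_efforts': array([-7.06854325e-05, -3.85569227e+01, -3.22108519e+01,  7.01216329e-02,
        3.75774829e-02, -1.38077394e-04]), 'tool_pos': array([ 0.13651733, -0.55793263,  0.21364377]), 'tool_rot': array([-3.11720637e+00, -3.75601274e-01, -2.05231717e-04]), 'wrist_force': array([ 0.18236888, -0.53209085,  0.67343385]), 'ft_torque': array([-0.00493902,  0.02464137, -0.04529678]), 'finger_gap': 0.09190714487233789}
side {'fx': 379.64079736829535, 'fy': 379.64079736829535, 'cx': 317.910792608322, 'cy': 196.1908035239534, 'k1': 0.029415845414734233, 'extrinsics': array([[-0.65811538,  0.53203177, -0.53275355, -0.12290067],
       [-0.7527106 , -0.44834406,  0.48209372,  0.58330991],
       [ 0.01763229,  0.71828254,  0.69552807,  0.92394105],
       [ 0.        ,  0.        ,  0.        ,  1.        ]])}
top {'fx': 483.24436156495045, 'fy': 483.24436156495045, 'cx': 318.5277452977878, 'cy': 204.60645192260193, 'k1': -0.10867704517573563, 'extrinsics': array([[ 0.00655792,  0.99590291, -0.09019085,  0.37527677],
       [-0.9999748 ,  0.00628578, -0.00330107, -0.01492972],
       [-0.00272063,  0.09021022,  0.99591903,  1.47862891],
       [ 0.        ,  0.        ,  0.        ,  1.        ]])}
wrist {'fx': 353.0273527841968, 'fy': 353.0273527841968, 'cx': 314.9145620648185, 'cy': 201.79938593622649, 'k1': 0.020864543288077884, 'extrinsics': array([[ 0.23817243,  0.93665821,  0.25679814,  0.20883949],
       [-0.97121863,  0.23047765,  0.06012005, -0.5403223 ],
       [-0.00287429, -0.26372608,  0.96459333,  0.38353313],
       [ 0.        ,  0.        ,  0.        ,  1.        ]])}
```

View pics/side0.png

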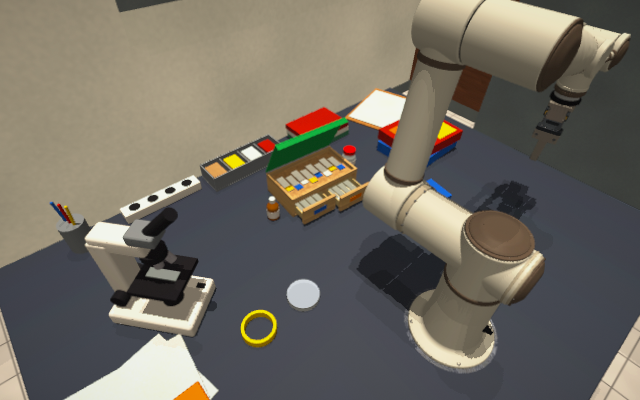

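View pics/top0.png

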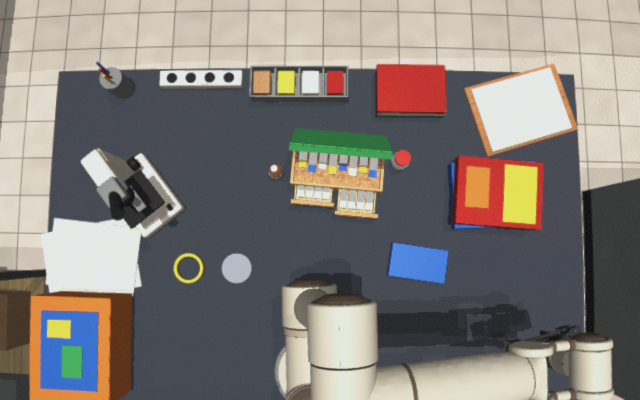

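Side view: cabinet at about (315,185), with the lid open. Top view: cabinet near (337,175), left drawer front around (313,204), right drawer front around (357,215), bottle (276,171), jar (402,159). I'll zoom in on the cabinet.

```bash
python3 - <<'E'
import cv2
t=cv2.imread("pics/top0.png")[120:230,260:420]; cv2.imwrite("pics/topz.png",cv2.resize(t,None,fx=5,fy=5,interpolation=cv2.INTER_CUBIC))
t=cv2.imread("pics/side0.png")[110:230,250:380]; cv2.imwrite("pics/sidez.png",cv2.resize(t,None,fx=5,fy=5,interpolation=cv2.INTER_CUBIC))
E
```

```text
(no output)
```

View pics/topz.png

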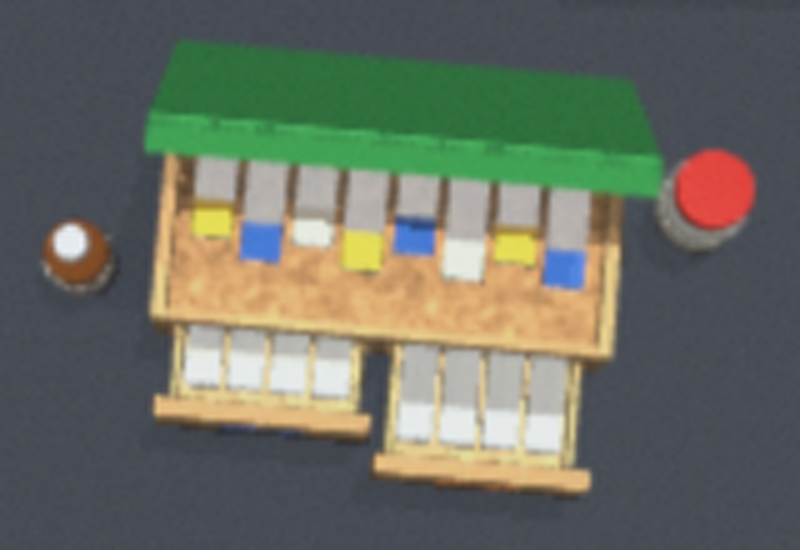

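View pics/sidez.png

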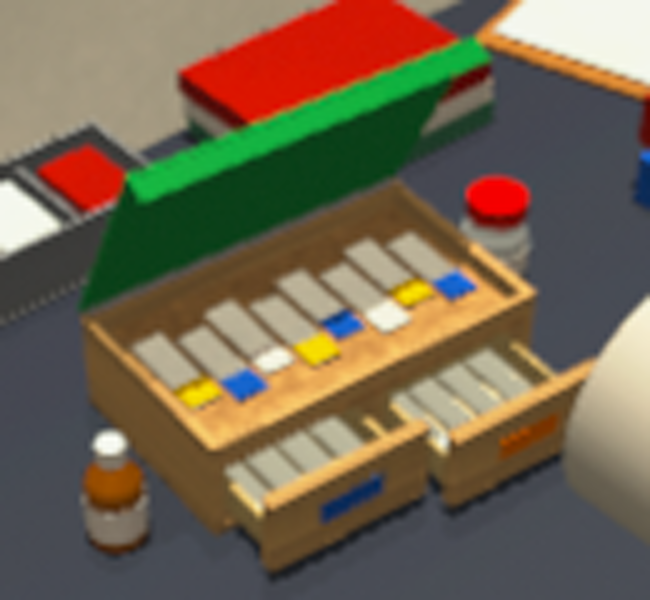

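View pics/wrist0.png

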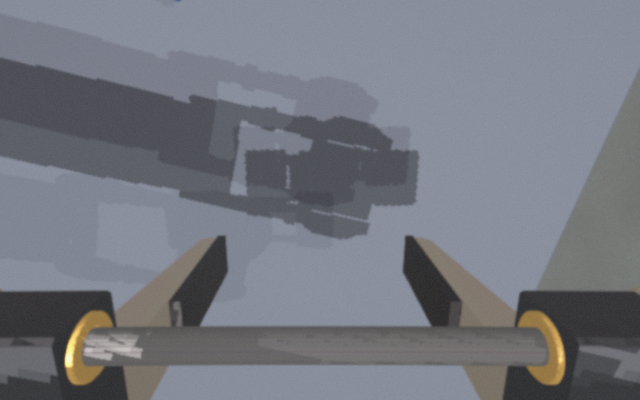

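```bash
cat > h.py <<'E'
import numpy as np, cv2
from scipy.spatial.transform import Rotation as R
def ray(f,u,v):
    K=np.array([[f["fx"],0,f["cx"]],[0,f["fy"],f["cy"]],[0,0,1.]])
    p=cv2.undistortPoints(np.array([[[u,v]]],float),K,np.array([f["k1"],0,0,0,0.]))[0,0]
    d=np.array([p[0],-p[1],-1.]); E=np.array(f["extrinsics"]); return E[:3,3],E[:3,:3]@d
def onz(f,u,v,z):
    o,d=ray(f,u,v); return o+d*(z-o[2])/d[2]
def tri(f1,p1,f2,p2):
    o1,d1=ray(f1,*p1);o2,d2=ray(f2,*p2)
    A=np.stack([d1,-d2],1); t=np.linalg.lstsq(A,o2-o1,rcond=None)[0]
    a=o1+d1*t[0];b=o2+d2*t[1]; return (a+b)/2,np.linalg.norm(a-b)
E
python3 - <<'E'
from bench import arm
from h import *
np.set_printoptions(precision=4,suppress=True)
T=arm.grab_frame("top");S=arm.grab_frame("side")
zt=lambda x,y:((x+.5)/5-.5+260,(y+.5)/5-.5+120)
zs=lambda x,y:((x+.5)/5-.5+250,(y+.5)/5-.5+110)
for n,p,z in [("cab FL",(150,320),.08),("cab FR",(612,358),.08),("dL l",(155,416),.072),("dL r",(368,437),.072),("dR l",(374,475),.072),("dR r",(589,491),.072)]:
    print(n,onz(T,*zt(*p),z))
for n,a,b in [("lid L lip",(147,150),(140,200)),("lid edge L top",(152,115),(128,178)),("lid R top",(658,160),(478,38)),("lip R bottom",(662,192),(492,60)),("cabFL",(150,320),(213,450)),("cabFR",(612,358),(535,293)),("dL l",(155,416),(270,505)),("dL r",(368,437),(425,425)),("dRl",(374,475),(450,440))]:
    print(n,*tri(T,zt(*a),S,zs(*b)))
E
```

```text
cab FL [0.563  0.0746 0.08  ]
cab FR [ 0.5424 -0.1953  0.08  ]
dL l [0.5075 0.0715 0.072 ]
dL r [ 0.4959 -0.0532  0.072 ]
dR l [ 0.4737 -0.0568  0.072 ]
dR r [ 0.4651 -0.1824  0.072 ]
lid L lip [0.6315 0.0671 0.2358] 0.0005642809478412645
lid edge L top [0.6486 0.0639 0.2409] 0.0020690203705293155
lid R top [ 0.6245 -0.2011  0.2429] 0.00634631337279356
lip R bottom [ 0.6108 -0.2038  0.2315] 0.0034756272414201467
cabFL [0.5618 0.0737 0.0839] 0.0018392811420580506
cabFR [ 0.542  -0.1954  0.0805] 0.0007767935933967853
dL l [0.5071 0.0713 0.0757] 6.67102942962549e-05
dL r [ 0.4968 -0.0521  0.0752] 0.0030886523232863533
dRl [ 0.4752 -0.055   0.0757] 0.0048551633002288505
```

Measured: cabinet origin ≈ (0.6325, −0.0665), yaw ≈ −0.076. The left drawer is about 44 mm out, the right about 67 mm, and the lid is at about 1.09 rad. I'll move in front of the right drawer first, with the fingers shut.

```bash
cat > g.py <<'E'
import sys
from bench import arm
from h import *
np.set_printoptions(precision=4,suppress=True)
O=np.array([.6325,-.0665,0]);yaw=-.076
C=R.from_euler('z',yaw)
def world(c): return O+C.apply(c)
def to(cpos,tilt=0.):
    s=arm.read_state(); t=R.from_rotvec(s["tool_rot"])
    tgt=C*R.from_euler('y',tilt)*R.from_euler('x',np.pi)
    p=world(cpos); d=t.inv().apply(p-s["tool_pos"])/.5
    r=(t.inv()*tgt).as_rotvec()/(np.pi/3)
    print("world",p,"shift",d,"turn",r)
def st():
    s=arm.read_state(); print("t",s["clock"],"cabpos",C.inv().apply(s["tool_pos"]-O),"F_cab",C.inv().apply(s["wrist_force"]),"tq",s["ft_torque"],"gap",s["finger_gap"],"q",s["joint_pos"])
    tgt=C*R.from_euler('x',np.pi); print("rot err",(R.from_rotvec(s["tool_rot"]).inv()*tgt).as_rotvec())
if __name__=="__main__":
    st()
    if len(sys.argv)>3: to(np.array([float(a) for a in sys.argv[1:4]]),float(sys.argv[4]) if len(sys.argv)>4 else 0.)
E
python3 g.py -.215 -.0655 .215
python3 - <<'E'
from h import *; from bench import arm
T=arm.grab_frame("top")
for p in [(390,273),(445,283),(447,252),(393,242)]: print(onz(T,*p,.034))
E
```

```text
t 0.25 cabpos [-0.4572 -0.528   0.2142] F_cab [ 1.1467  0.6112 -0.5506] tq [ 0.0017 -0.0059 -0.0475] gap 0.09200052788752544 q [-1.5411  0.1587  1.5975 -0.      1.3862 -0.2101]
rot err [-0.0009 -0.      0.3158]
world [ 0.4131 -0.1155  0.215 ] shift [ 0.7477 -0.7288 -0.001 ] turn [-0.0008 -0.      0.3015]
[ 0.30307654 -0.22418047  0.034     ]
[ 0.27336472 -0.38946191  0.034     ]
[ 0.36579884 -0.39642491  0.034     ]
[ 0.39527597 -0.23348632  0.034     ]
```

Call:
apply_moves(
  targets="0.75 -0.73 0 0 0 0.3 0;0.75 -0.73 0 0 0 0.3 0;0.75 -0.73 0 0 0 0.3 0;0.75 -0.73 0 0 0 0.3 0;0.75 -0.73 0 0 0 0.3 0",
  newtons=20,
)

```text
clock: 0.92
tool_pos: [0.303, -0.2919, 0.2147]
tool_rot: [3.139, -0.118, 0.001]
wrist_force: [0.1, -0.7, -0.0]
finger_gap: 0.044
```

```bash
python3 g.py -.215 -.0655 .215
```

```text
t 0.925 cabpos [-0.3114 -0.2498  0.2147] F_cab [ 0.1975 -0.6691 -0.0019] tq [ 0.034   0.0404 -0.0113] gap 0.04399104411427598 q [-1.0559 -0.2646  2.0027  0.0003  1.4027  0.5899]
rot err [ 0.0005 -0.0006  0.001 ]
world [ 0.4131 -0.1155  0.215 ] shift [ 0.1932 -0.3683 -0.0006] turn [ 0.0005 -0.0006  0.0009]
```

Call:
apply_moves(
  targets="0.19 -0.37 0 0 0 0 0;0.19 -0.37 0 0 0 0 0;0.19 -0.37 0 0 0 0 0;0.19 -0.37 0 0 0 0 0;0.19 -0.37 0.1 0 0 0 0",
)

```text
clock: 1.55
tool_pos: [0.4145, -0.1164, 0.1677]
tool_rot: [3.135, -0.111, 0.013]
wrist_force: [-0.3, -0.5, -0.2]
finger_gap: 0.0006
```

```bash
python3 g.py -.205 -.0655 .04
python3 - <<'E'
from bench import arm
import cv2
for n in ("wrist","side"): cv2.imwrite(f"pics/{n}1.png",arm.grab_frame(n)["img"])
E
```

```text
t 1.55 cabpos [-0.2136 -0.0664  0.1677] F_cab [-0.3089 -0.4847 -0.1654] tq [0.0738 0.0063 0.0108] gap 0.0005599262785278558 q [-0.5563 -0.1998  2.0443  0.0002  1.2874  1.0852]
rot err [ 0.0043 -0.0088  0.0052]
world [ 0.4231 -0.1162  0.04  ] shift [ 0.015  -0.0027  0.2556] turn [ 0.0041 -0.0084  0.005 ]
```

View pics/wrist1.png

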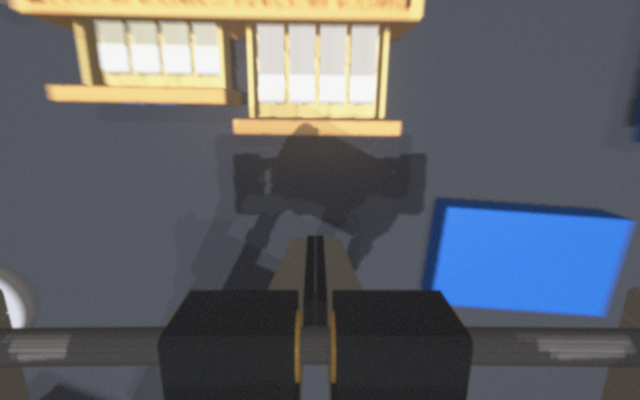

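Wrist view: the shut fingers are at column 315, in line with the right drawer's front (233–402, rows 119–136). The blue box is well to the right. Going down.

```bash
python3 - <<'E'
from g import *
W=arm.grab_frame("wrist")
for p in [(234,134),(401,135),(46,99),(240,104)]: print(C.inv().apply(onz(W,*p,.072)-O))
E
```

```text
[-0.1673 -0.0049  0.072 ]
[-0.1676 -0.1247  0.072 ]
[-0.1445  0.1237  0.072 ]
[-0.1466 -0.0104  0.072 ]
```

Call:
apply_moves(
  targets="0.01 0 0.12 0 0 0 0;0.01 0 0.22 0 0 0 0;0.01 0 0.25 0 0 0 0;0.01 0 0.25 0 0 0 0",
)

```text
clock: 2.2
tool_pos: [0.4164, -0.1172, 0.0407]
tool_rot: [3.139, -0.118, 0.001]
wrist_force: [0.1, 0.7, -0.4]
finger_gap: 0.0004
```

```bash
python3 g.py -.18 -.0655 .04
```

```text
t 2.2 cabpos [-0.2116 -0.067   0.0407] F_cab [ 0.0937  0.7364 -0.3792] tq [ 0.0331  0.0129 -0.0285] gap 0.00041053630167977835 q [-0.5553  0.0122  2.1301  0.      0.9987  1.0904]
rot err [ 0.0002 -0.0005  0.001 ]
world [ 0.448  -0.1181  0.04  ] shift [ 0.0633 -0.0029  0.0014] turn [ 0.0002 -0.0005  0.001 ]
```

Call:
apply_moves(
  targets="0.03 0.003 0 0 0 0 0;0.045 0.003 0 0 0 0 0;0.055 0.003 0 0 0 0 0;0.065 0.003 0 0 0 0 0;0.075 0.003 0 0 0 0 0",
)

```text
clock: 2.82
tool_pos: [0.4533, -0.1208, 0.0397]
tool_rot: [3.139, -0.117, -0.0]
wrist_force: [0.0, -0.7, -0.7]
finger_gap: 0.0005
```

Call:
apply_moves(
  targets="0.008 0 0 0 0 0 0;0.016 0 0 0 0 0 0;0.024 0 0 0 0 0 0;0.032 0 0 0 0 0 0;0.04 0 0 0 0 0 0",
)

```text
clock: 3.45
tool_pos: [0.4731, -0.1224, 0.0395]
tool_rot: [-3.139, 0.117, 0.001]
wrist_force: [-1.6, 0.0, 0.2]
finger_gap: 0.0002
```

```bash
python3 g.py -.11 -.0655 .04
python3 - <<'E'
from bench import arm
import cv2
for n in ("wrist","top"): cv2.imwrite(f"pics/{n}2.png",arm.grab_frame(n)["img"])
E
```

```text
t 3.45 cabpos [-0.1547 -0.0678  0.0395] F_cab [-1.5861 -0.0875  0.2179] tq [-0.1195  0.2788 -0.0123] gap 0.00016335477885694595 q [-0.5009  0.1571  1.9767 -0.0002  1.0082  1.1443]
rot err [-0.      0.0004  0.0016]
world [ 0.5178 -0.1235  0.04  ] shift [ 0.0895 -0.0045 -0.0011] turn [-0.      0.0004  0.0016]
```

View pics/wrist2.png

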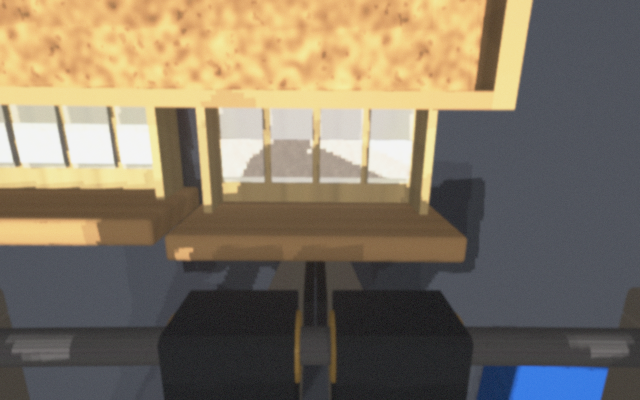

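The fingertips are on the right drawer's front at columns 290–345, row 260, with about 1.6 N. I'll keep pushing steadily.

Call:
apply_moves(
  targets="0.008 -0.001 0 0 0 0 0;0.016 -0.002 0 0 0 0 0;0.024 -0.003 0 0 0 0 0;0.032 -0.003 0 0 0 0 0;0.04 -0.003 0 0 0 0 0",
)

```text
clock: 4.18
tool_pos: [0.4933, -0.1224, 0.0396]
tool_rot: [3.139, -0.117, -0.0]
wrist_force: [-1.9, -1.6, -0.3]
finger_gap: 0.0003
```

Call:
apply_moves(
  targets="0.008 0 0 0 0 0 0;0.014 0 0 0 0 0 0;0.02 0 0 0 0 0 0;0.026 0 0 0 0 0 0;0.03 0 0 0 0 0 0",
)

```text
clock: 4.8
tool_pos: [0.5082, -0.1235, 0.0396]
tool_rot: [3.139, -0.117, 0.0]
wrist_force: [-1.8, -1.7, -1.1]
finger_gap: 0.0006
```

```bash
python3 g.py -.102 -.0655 .04
python3 - <<'E'
from g import *
W=arm.grab_frame("wrist")
cv2.imwrite("pics/wrist3.png",W["img"])
E
```

```text
t 4.8 cabpos [-0.1196 -0.0662  0.0396] F_cab [-1.6371 -1.8382 -1.1119] tq [-0.2203  0.298  -0.04  ] gap 0.0006048326458911788 q [-0.4696  0.2378  1.881   0.      1.0228  1.1755]
rot err [-0.     -0.      0.0016]
world [ 0.5258 -0.1241  0.04  ] shift [ 0.0352 -0.0014 -0.0008] turn [-0.     -0.      0.0015]
```

View pics/wrist3.png

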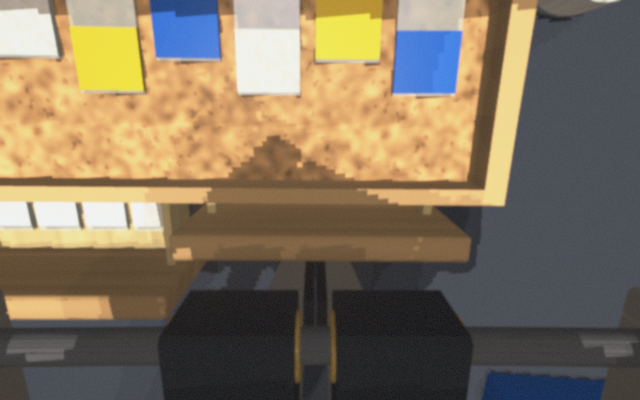

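The right drawer's panel (rows 205–260) is close to the carcass front (row 205), with roughly 15 mm to go. Smaller steps from here.

Call:
apply_moves(
  targets="0.005 0 0 0 0 0 0;0.009 0 0 0 0 0 0;0.013 0 0 0 0 0 0;0.017 0 0 0 0 0 0;0.021 0 0 0 0 0 0",
)

```text
clock: 5.48
tool_pos: [0.5186, -0.1242, 0.0396]
tool_rot: [-3.139, 0.117, -0.0]
wrist_force: [-1.8, 0.1, 0.6]
finger_gap: 0.0008
```

Call:
apply_moves(
  targets="0.002 0 0 0 0 0 0;0.004 0 0 0 0 0 0;0.006 0 0 0 0 0 0",
)

```text
clock: 5.85
tool_pos: [0.5215, -0.1245, 0.0396]
tool_rot: [3.139, -0.117, 0.0]
wrist_force: [-1.5, -1.3, -0.2]
finger_gap: 0.0007
```

Call:
apply_moves(
  targets="0.002 0 0 0 0 0 0;0.004 0 0 0 0 0 0",
)

```text
clock: 6.1
tool_pos: [0.5235, -0.1246, 0.0396]
tool_rot: [-3.139, 0.117, 0.0]
wrist_force: [-1.5, -0.5, 0.1]
finger_gap: 0.0004
```

```bash
python3 g.py -.102 -.0655 .04
python3 - <<'E'
from g import *
W=arm.grab_frame("wrist")
cv2.imwrite("pics/wrist4.png",W["img"])
E
```

```text
t 6.1 cabpos [-0.1043 -0.0662  0.0396] F_cab [-1.4677 -0.6353  0.0809] tq [-0.1229  0.2534  0.0239] gap 0.0003945162611324788 q [-0.4584  0.2728  1.8379  0.      1.0309  1.1868]
rot err [-0.      0.      0.0016]
world [ 0.5258 -0.1241  0.04  ] shift [ 0.0045 -0.0014 -0.0008] turn [-0.      0.      0.0015]
```

View pics/wrist4.png

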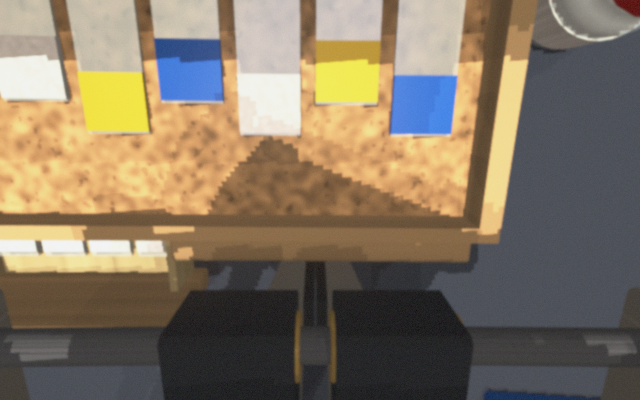

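The right drawer is almost home (panel rows 245–262). I'll take 1 mm steps until the force rises.

Call:
apply_moves(
  targets="0.002 0 0 0 0 0 0;0.002 0 0 0 0 0 0",
)

```text
clock: 6.4
tool_pos: [0.5242, -0.1247, 0.0396]
tool_rot: [-3.139, 0.117, 0.001]
wrist_force: [-4.2, 0.0, 1.7]
finger_gap: 0.0005
```

Call:
apply_moves(
  targets="0.002 0 0 0 0 0 0;0.002 0 0 0 0 0 0",
)

```text
clock: 6.65
tool_pos: [0.5242, -0.1246, 0.0396]
tool_rot: [-3.139, 0.116, 0.005]
wrist_force: [-7.8, 0.1, 5.2]
finger_gap: 0.0003
```

Stop reached: the tool has halted and the force rose to 8 N. Back off and cross to the left drawer.

Call:
apply_moves(
  targets="-0.02 0 0 0 0 0 0;-0.1 0 0 0 0 0 0;-0.19 0 0 0 0 0 0;-0.19 -0.12 0 0 0 0 0;-0.19 -0.24 0 0 0 0 0",
)

```text
clock: 7.28
tool_pos: [0.4399, 0.0026, 0.04]
tool_rot: [-3.139, 0.123, -0.005]
wrist_force: [0.7, -0.4, 0.9]
finger_gap: 0.0006
```

```bash
python3 g.py -.160 .0655 .04
python3 - <<'E'
from g import *
W=arm.grab_frame("wrist")
cv2.imwrite("pics/wrist5.png",W["img"])
E
```

```text
t 7.275 cabpos [-0.1973  0.0542  0.04  ] F_cab [ 0.7222 -0.3084  0.8827] tq [ 0.0211 -0.0277 -0.0327] gap 0.0006423892088605545 q [-0.2709  0.0309  2.1127  0.001   0.9953  1.3777]
rot err [-0.0003 -0.0029 -0.0023]
world [0.4779 0.011  0.04  ] shift [ 0.0745 -0.0227  0.0003] turn [-0.0002 -0.0028 -0.0022]
```

View pics/wrist5.png

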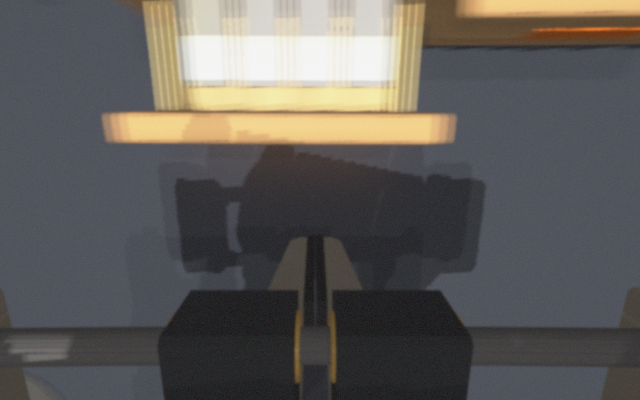

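The left drawer's front spans columns 105–455 (centre 280), so I need about 10 mm more to the left. Then the approach.

Call:
apply_moves(
  targets="0.02 -0.02 0 0 0 0 0;0.05 -0.02 0 0 0 0 0;0.065 -0.02 0 0 0 0 0;0.075 -0.02 0 0 0 0 0;0.083 -0.02 0 0 0 0 0",
)

```text
clock: 7.95
tool_pos: [0.482, 0.0084, 0.0395]
tool_rot: [-3.139, 0.118, 0.0]
wrist_force: [-0.3, 0.1, -0.4]
finger_gap: 0.0006
```

```bash
python3 g.py -.104 .0655 .04
python3 - <<'E'
from g import *
W=arm.grab_frame("wrist")
cv2.imwrite("pics/wrist6.png",W["img"])
E
```

```text
t 7.95 cabpos [-0.1558  0.0633  0.0395] F_cab [-0.3059  0.0451 -0.3711] tq [0.0694 0.0097 0.0116] gap 0.0005746468597189622 q [-0.234   0.1409  1.9951  0.      1.0058  1.4121]
rot err [-0.0001  0.0002  0.0007]
world [0.5338 0.0067 0.04  ] shift [ 0.1036 -0.0044 -0.001 ] turn [-0.0001  0.0002  0.0007]
```

View pics/wrist6.png

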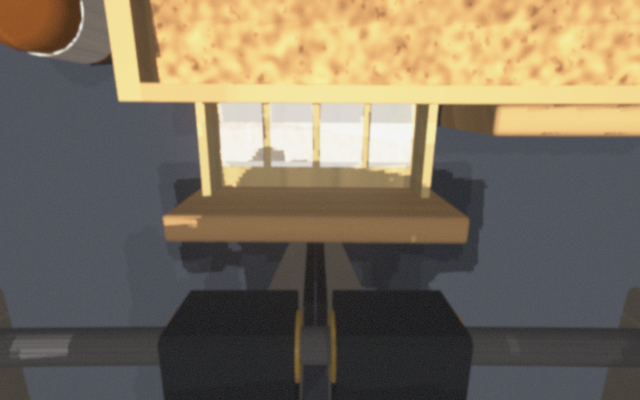

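Fingers centred (column 316) on the left drawer front (165–467). Pushing.

Call:
apply_moves(
  targets="0.007 -0.002 0 0 0 0 0;0.014 -0.002 0 0 0 0 0;0.021 -0.002 0 0 0 0 0;0.029 -0.002 0 0 0 0 0;0.037 -0.002 0 0 0 0 0",
)

```text
clock: 8.62
tool_pos: [0.5004, 0.0085, 0.0395]
tool_rot: [3.139, -0.117, -0.001]
wrist_force: [-1.3, -1.0, 1.6]
finger_gap: 0.0002
```

Call:
apply_moves(
  targets="0.008 0 0 0 0 0 0;0.016 0 0 0 0 0 0;0.024 0 0 0 0 0 0;0.031 0 0 0 0 0 0;0.037 0 0 0 0 0 0",
)

```text
clock: 9.25
tool_pos: [0.5189, 0.0071, 0.0395]
tool_rot: [3.139, -0.117, -0.0]
wrist_force: [-1.9, -0.9, 0.0]
finger_gap: 0.0006
```

```bash
python3 g.py -.104 .0655 .04
```

```text
t 9.25 cabpos [-0.1189  0.0647  0.0395] F_cab [-1.8139 -1.0527  0.0408] tq [-0.1597  0.23   -0.0206] gap 0.0006426948758271332 q [-0.2195  0.2287  1.8922 -0.0001  1.0208  1.4257]
rot err [0.0001 0.0002 0.0017]
world [0.5338 0.0067 0.04  ] shift [ 0.0297 -0.0015 -0.0009] turn [0.0001 0.0002 0.0016]
```

Call:
apply_moves(
  targets="0.005 0 0 0 0 0 0;0.009 0 0 0 0 0 0;0.013 0 0 0 0 0 0;0.016 0 0 0 0 0 0;0.019 0 0 0 0 0 0",
)

```text
clock: 9.88
tool_pos: [0.5282, 0.0064, 0.0396]
tool_rot: [-3.139, 0.117, 0.0]
wrist_force: [-1.3, -1.0, -0.8]
finger_gap: 0.0004
```

Call:
apply_moves(
  targets="0.002 0 0 0 0 0 0;0.004 0 0 0 0 0 0;0.006 0 0 0 0 0 0",
)

```text
clock: 10.25
tool_pos: [0.5312, 0.0062, 0.0396]
tool_rot: [-3.139, 0.117, 0.0]
wrist_force: [-1.5, -1.0, -0.6]
finger_gap: 0.0005
```

Call:
apply_moves(
  targets="0.002 0 0 0 0 0 0;0.004 0 0 0 0 0 0",
)

```text
clock: 10.5
tool_pos: [0.5332, 0.0061, 0.0396]
tool_rot: [-3.139, 0.117, 0.0]
wrist_force: [-1.8, -0.5, -0.8]
finger_gap: 0.0006
```

Call:
apply_moves(
  targets="0.002 0 0 0 0 0 0;0.002 0 0 0 0 0 0",
)

```text
clock: 10.75
tool_pos: [0.5344, 0.006, 0.0396]
tool_rot: [-3.139, 0.117, -0.0]
wrist_force: [-0.6, -0.7, -1.2]
finger_gap: 0.0006
```

Call:
apply_moves(
  targets="0.002 0 0 0 0 0 0;0.002 0 0 0 0 0 0",
)

```text
clock: 11.0
tool_pos: [0.5349, 0.006, 0.0396]
tool_rot: [-3.139, 0.117, 0.001]
wrist_force: [-3.1, -0.1, 1.0]
finger_gap: 0.0006
```

Call:
apply_moves(
  targets="0.002 0 0 0 0 0 0;0.002 0 0 0 0 0 0",
)

```text
clock: 11.25
tool_pos: [0.5349, 0.006, 0.0396]
tool_rot: [-3.139, 0.116, 0.005]
wrist_force: [-8.1, -0.2, 5.9]
finger_gap: 0.0005
```

```bash
python3 g.py -.16 .0655 .04
```

```text
t 11.25 cabpos [-0.1028  0.0649  0.0396] F_cab [-8.1027 -0.8164  5.912 ] tq [-0.0931  1.2502 -0.0911] gap 0.0005272069953347709 q [-0.2146  0.2679  1.844  -0.0005  1.0329  1.4305]
rot err [-0.      0.0033  0.0019]
world [0.4779 0.011  0.04  ] shift [-0.1144 -0.0015 -0.0004] turn [-0.      0.0031  0.0018]
```

Both drawers are at their stops (8 N, no further motion). Backing off and rising, then checking before I go over the lid.

Call:
apply_moves(
  targets="-0.02 0 0 0 0 0 0;-0.12 0 0 0 0 0 0;-0.17 0 -0.1 0 0 0 0;-0.17 0 -0.22 0 0 0 0;-0.17 0 -0.34 0 0 0 0",
)

```text
clock: 11.88
tool_pos: [0.4511, 0.0124, 0.2115]
tool_rot: [-3.139, 0.117, -0.003]
wrist_force: [1.3, 0.2, -0.2]
finger_gap: 0.0008
```

Call:
apply_moves(
  targets="0 0.06 -0.12 0 0 0 0;0 0.12 -0.22 0 0 0 0;0 0.13 -0.22 0 0 0 0",
)

```text
clock: 12.25
tool_pos: [0.4489, -0.0548, 0.3248]
tool_rot: [3.135, -0.12, 0.017]
wrist_force: [-0.3, -0.2, 0.4]
finger_gap: 0.0009
```

```bash
python3 g.py .075 0 .31
python3 - <<'E'
from g import *
for n in ("wrist","side","top"):
  f=arm.grab_frame(n)["img"]; 
  if n=="side": f=cv2.resize(f[100:240,230:400],None,fx=4,fy=4,interpolation=cv2.INTER_CUBIC)
  if n=="top": f=cv2.resize(f[110:240,250:430],None,fx=4,fy=4,interpolation=cv2.INTER_CUBIC)
  cv2.imwrite(f"pics/{n}7.png",f)
E
```

```text
t 12.25 cabpos [-0.184  -0.0023  0.3248] F_cab [-0.283 -0.248  0.354] tq [ 0.0668  0.0008 -0.024 ] gap 0.0009067928696043842 q [-0.39   -0.2311  1.7613  0.0001  1.5998  1.2572]
rot err [ 0.0035 -0.0111 -0.0004]
world [ 0.7073 -0.0722  0.31  ] shift [ 0.5176 -0.0049  0.0353] turn [ 0.0033 -0.0106 -0.0004]
```

View pics/wrist7.png

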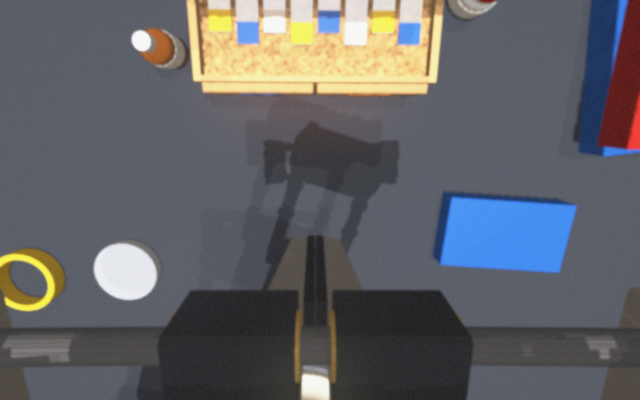

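View pics/side7.png

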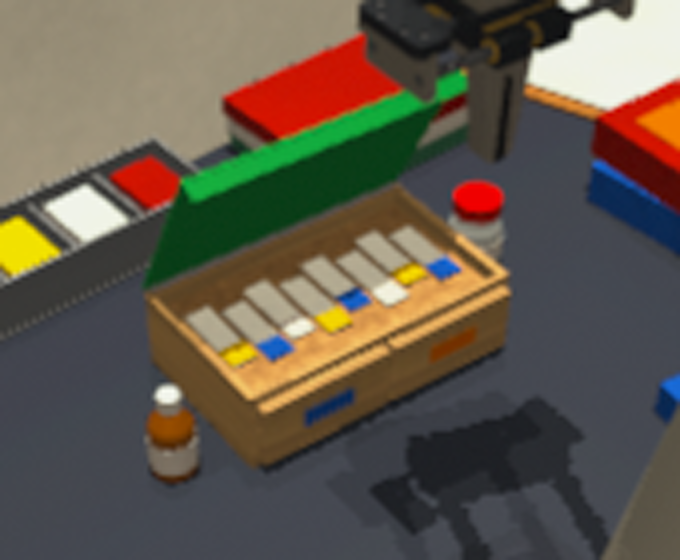

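View pics/top7.png

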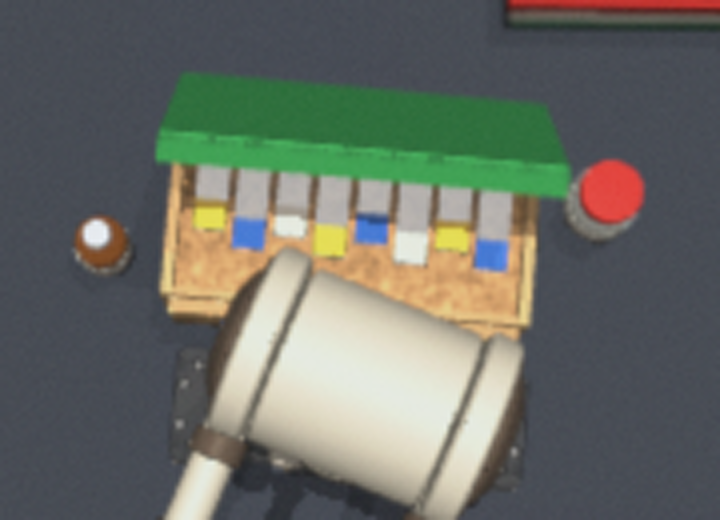

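All views agree: both drawer fronts are flush (wrist rows 82–94, even gap at column 315) and the cabinet hasn't moved. Going over to the back of the lid.

Call:
apply_moves(
  targets="0.1 -0.005 -0.01 0 0 0 0;0.22 -0.005 -0.01 0 0 0 0;0.34 -0.005 -0.01 0 0 0 0;0.45 -0.005 -0.01 0 0 0 0;0.53 -0.005 -0.01 0 0 0 0",
)

```text
clock: 13.02
tool_pos: [0.7122, -0.0684, 0.3208]
tool_rot: [-3.138, 0.114, 0.007]
wrist_force: [0.9, -0.8, 0.8]
finger_gap: 0.0003
```

```bash
python3 g.py .07 0 .205
python3 - <<'E'
from g import *
for n in ("wrist","side"):
  f=arm.grab_frame(n)["img"]; 
  if n=="side": f=cv2.resize(f[60:240,230:430],None,fx=3,fy=3,interpolation=cv2.INTER_CUBIC)
  cv2.imwrite(f"pics/{n}8.png",f)
E
```

```text
t 13.025 cabpos [0.0796 0.0042 0.3208] F_cab [ 0.9528 -0.7671  0.7544] tq [0.0945 0.0151 0.011 ] gap 0.00030861165524631356 q [-0.2643  0.502   0.9643  0.0005  1.68    1.3794]
rot err [-0.0013  0.0045  0.0031]
world [ 0.7023 -0.0718  0.205 ] shift [-0.0182  0.0086  0.2316] turn [-0.0013  0.0043  0.003 ]
```

View pics/wrist8.png

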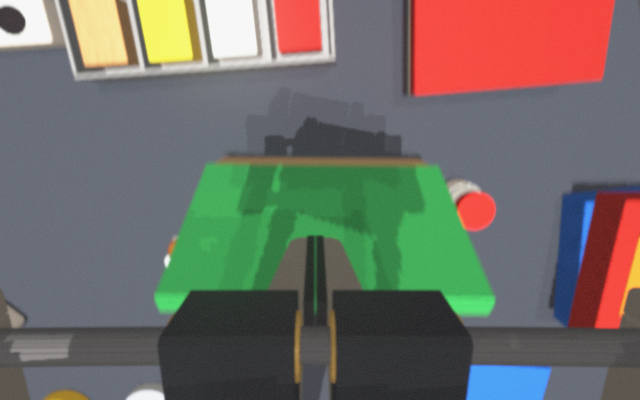

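View pics/side8.png

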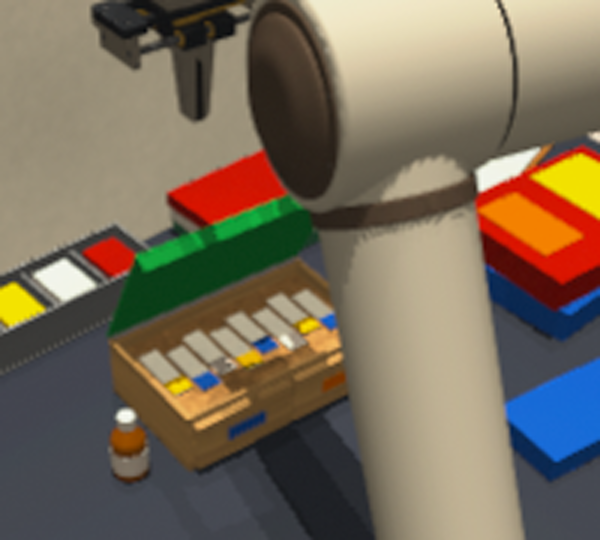

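Wrist view: the lid's outer face is at (165–490, 165–310), and the fingers are above and behind its edge near the middle. Descending behind it and planning the arc.

Call:
apply_moves(
  targets="-0.005 0.008 0.08 0 0 0 0;-0.01 0.008 0.16 0 0 0 0;-0.01 0.008 0.22 0 0 0 0;-0.01 0.008 0.225 0 0 0 0",
)

```text
clock: 13.62
tool_pos: [0.7027, -0.0719, 0.2078]
tool_rot: [-3.137, 0.115, 0.012]
wrist_force: [0.7, -0.4, 0.1]
finger_gap: 0.0005
```

```bash
cat > arc.py <<'E'
from g import *
def pt(th,s=.14): return np.array([.08-s*np.cos(th)+.006*np.sin(th)+.01,0,.081+s*np.sin(th)+.006*np.cos(th)])
if __name__=="__main__":
    st()
    p=C.inv().apply(arm.read_state()["tool_pos"]-O)
    for th in map(float,sys.argv[1:]):
        d=(pt(th)-p)/.5; print(th,pt(th),"share x %.3f y %.3f z %.3f"%(d[0],-d[1],-d[2]))
E
python3 arc.py 1.3 1.2 1.15 1.1 1.05 1.0 .95 .9
```

```text
t 13.625 cabpos [ 0.0704 -0.0001  0.2078] F_cab [ 0.685  -0.3206  0.0888] tq [ 0.0425  0.0017 -0.0185] gap 0.0004834970204503567 q [-0.2726  0.5094  1.1722  0.0002  1.4681  1.3717]
rot err [-0.0018  0.0079  0.0024]
1.3 [0.0583 0.     0.2175] share x -0.024 y -0.000 z -0.019
1.2 [0.0449 0.     0.2137] share x -0.051 y -0.000 z -0.012
1.15 [0.0383 0.     0.2112] share x -0.064 y -0.000 z -0.007
1.1 [0.0318 0.     0.2085] share x -0.077 y -0.000 z -0.001
1.05 [0.0255 0.     0.2054] share x -0.090 y -0.000 z 0.005
1.0 [0.0194 0.     0.202 ] share x -0.102 y -0.000 z 0.012
0.95 [0.0134 0.     0.1984] share x -0.114 y -0.000 z 0.019
0.9 [0.0077 0.     0.1944] share x -0.125 y -0.000 z 0.027
```

Call:
apply_moves(
  targets="-0.02 0 -0.005 0 0 0 0;-0.04 0 -0.005 0 0 0 0;-0.055 0 -0.005 0 0 0 0;-0.065 0 -0.004 0 0 0 0;-0.073 0 0 0 0 0 0",
)

```text
clock: 14.25
tool_pos: [0.6692, -0.0708, 0.2124]
tool_rot: [3.139, -0.117, 0.001]
wrist_force: [-0.1, 0.7, -0.5]
finger_gap: 0.0005
```

Call:
apply_moves(
  targets="-0.007 0 0.003 0 0 0 0;-0.014 0 0.006 0 0 0 0;-0.021 0 0.01 0 0 0 0;-0.028 0 0.014 0 0 0 0",
)

```text
clock: 14.75
tool_pos: [0.6556, -0.0698, 0.2054]
tool_rot: [3.139, -0.117, 0.002]
wrist_force: [2.6, 0.3, 2.4]
finger_gap: 0.0001
```

```bash
python3 arc.py 1 .95 .9 .85 .8 .75 .7
python3 - <<'E'
from g import *
for n in ("wrist","top"):
  f=arm.grab_frame(n)["img"]; cv2.imwrite(f"pics/{n}9.png",f)
E
```

```text
t 14.75 cabpos [ 0.0233 -0.0015  0.2054] F_cab [2.5977 0.5256 2.3702] tq [ 0.0745 -0.2948 -0.0107] gap 0.00014208330007234196 q [-0.289   0.3794  1.3494  0.0002  1.4117  1.3561]
rot err [ 0.0001 -0.0011  0.0017]
1.0 [0.0194 0.     0.202 ] share x -0.008 y -0.003 z 0.007
0.95 [0.0134 0.     0.1984] share x -0.020 y -0.003 z 0.014
0.9 [0.0077 0.     0.1944] share x -0.031 y -0.003 z 0.022
0.85 [0.0021 0.     0.1901] share x -0.042 y -0.003 z 0.031
0.8 [-0.0032  0.      0.1856] share x -0.053 y -0.003 z 0.040
0.75 [-0.0083  0.      0.1808] share x -0.063 y -0.003 z 0.049
0.7 [-0.0132  0.      0.1758] share x -0.073 y -0.003 z 0.059
```

View pics/wrist9.png

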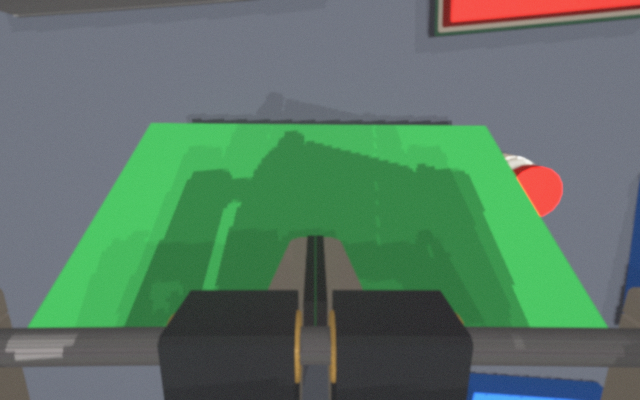

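The fingertips are on the lid's outer face (column 315, green area rows 125–330) with about 3.5 N. Following the arc down.

Call:
apply_moves(
  targets="-0.01 -0.002 0.007 0 0 0 0;-0.02 -0.003 0.014 0 0 0 0;-0.028 -0.003 0.02 0 0 0 0;-0.036 -0.003 0.027 0 0 0 0;-0.044 -0.003 0.034 0 0 0 0",
)

```text
clock: 15.48
tool_pos: [0.6332, -0.0664, 0.1878]
tool_rot: [-3.139, 0.117, 0.001]
wrist_force: [0.8, -1.4, 2.3]
finger_gap: 0.0003
```

```bash
python3 arc.py .85 .8 .75 .7 .65 .6 .55 .5 .45 .4 .35 .3 .25 .2 .15 .1 .05 0
```

```text
t 15.475 cabpos [0.0007 0.0001 0.1878] F_cab [ 0.8656 -1.292   2.3465] tq [-0.0582 -0.007  -0.0225] gap 0.00027663513565217803 q [-0.2941  0.3352  1.4405  0.0003  1.3663  1.351 ]
rot err [-0.0003  0.0003  0.0016]
0.85 [0.0021 0.     0.1901] share x 0.003 y 0.000 z -0.005
0.8 [-0.0032  0.      0.1856] share x -0.008 y 0.000 z 0.004
0.75 [-0.0083  0.      0.1808] share x -0.018 y 0.000 z 0.014
0.7 [-0.0132  0.      0.1758] share x -0.028 y 0.000 z 0.024
0.65 [-0.0178  0.      0.1705] share x -0.037 y 0.000 z 0.035
0.6 [-0.0222  0.      0.165 ] share x -0.046 y 0.000 z 0.046
0.55 [-0.0262  0.      0.1593] share x -0.054 y 0.000 z 0.057
0.5 [-0.03    0.      0.1534] share x -0.061 y 0.000 z 0.069
0.45 [-0.0335  0.      0.1473] share x -0.068 y 0.000 z 0.081
0.4 [-0.0366  0.      0.141 ] share x -0.075 y 0.000 z 0.094
0.35 [-0.0395  0.      0.1346] share x -0.080 y 0.000 z 0.106
0.3 [-0.042   0.      0.1281] share x -0.085 y 0.000 z 0.119
0.25 [-0.0442  0.      0.1215] share x -0.090 y 0.000 z 0.133
0.2 [-0.046   0.      0.1147] share x -0.093 y 0.000 z 0.146
0.15 [-0.0475  0.      0.1079] share x -0.096 y 0.000 z 0.160
0.1 [-0.0487  0.      0.1009] share x -0.099 y 0.000 z 0.174
0.05 [-0.0495  0.      0.094 ] share x -0.100 y 0.000 z 0.188
0.0 [-0.05   0.     0.087] share x -0.101 y 0.000 z 0.202
```

Call:
apply_moves(
  targets="-0.01 0 0.008 0 0 0 0;-0.019 0 0.016 0 0 0 0;-0.028 0 0.025 0 0 0 0;-0.036 0 0.034 0 0 0 0;-0.043 0 0.043 0 0 0 0",
)

```text
clock: 16.1
tool_pos: [0.6119, -0.0648, 0.1662]
tool_rot: [-3.139, 0.117, 0.0]
wrist_force: [1.0, 1.1, 0.6]
finger_gap: 0.0005
```

Call:
apply_moves(
  targets="-0.007 0 0.009 0 0 0 0;-0.013 0 0.018 0 0 0 0;-0.019 0 0.028 0 0 0 0;-0.025 0 0.038 0 0 0 0;-0.031 0 0.048 0 0 0 0",
)

```text
clock: 16.73
tool_pos: [0.5965, -0.0639, 0.1422]
tool_rot: [3.139, -0.117, 0.0]
wrist_force: [1.3, 1.2, 1.0]
finger_gap: 0.0007
```

```bash
python3 arc.py .45 .4 .35 .3 .25 .2 .15 .1 .05 0
python3 - <<'E'
from g import *
f=arm.grab_frame("side")["img"]; cv2.imwrite(f"pics/side10.png",cv2.resize(f[60:240,230:430],None,fx=3,fy=3,interpolation=cv2.INTER_CUBIC))
E
```

```text
t 16.725 cabpos [-0.0361 -0.0001  0.1422] F_cab [1.2334 1.2516 1.0496] tq [ 0.0922 -0.2606  0.0006] gap 0.0006684918016711378 q [-0.3078  0.284   1.597  -0.0001  1.2604  1.3373]
rot err [ 0.0002 -0.0001  0.0017]
0.45 [-0.0335  0.      0.1473] share x 0.005 y -0.000 z -0.010
0.4 [-0.0366  0.      0.141 ] share x -0.001 y -0.000 z 0.002
0.35 [-0.0395  0.      0.1346] share x -0.007 y -0.000 z 0.015
0.3 [-0.042   0.      0.1281] share x -0.012 y -0.000 z 0.028
0.25 [-0.0442  0.      0.1215] share x -0.016 y -0.000 z 0.042
0.2 [-0.046   0.      0.1147] share x -0.020 y -0.000 z 0.055
0.15 [-0.0475  0.      0.1079] share x -0.023 y -0.000 z 0.069
0.1 [-0.0487  0.      0.1009] share x -0.025 y -0.000 z 0.083
0.05 [-0.0495  0.      0.094 ] share x -0.027 y -0.000 z 0.097
0.0 [-0.05   0.     0.087] share x -0.028 y -0.000 z 0.110
```

View pics/side10.png

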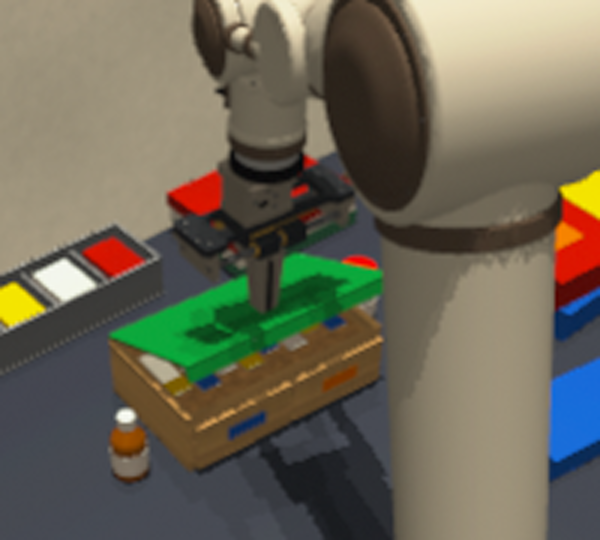

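The lid is more than half shut with the fingertips at (263,305), and the drawers are still home. Continuing.

Call:
apply_moves(
  targets="-0.004 0 0.01 0 0 0 0;-0.008 0 0.02 0 0 0 0;-0.012 0 0.03 0 0 0 0;-0.015 0 0.04 0 0 0 0;-0.018 0 0.05 0 0 0 0",
)

```text
clock: 17.4
tool_pos: [0.5875, -0.0632, 0.1172]
tool_rot: [3.139, -0.117, -0.001]
wrist_force: [-1.0, 0.1, 2.1]
finger_gap: 0.0004
```

Call:
apply_moves(
  targets="-0.002 0 0.008 0 0 0 0;-0.004 0 0.016 0 0 0 0;-0.006 0 0.023 0 0 0 0;-0.007 0 0.03 0 0 0 0;-0.008 0 0.036 0 0 0 0",
)

```text
clock: 18.02
tool_pos: [0.5838, -0.0629, 0.0995]
tool_rot: [3.139, -0.117, 0.001]
wrist_force: [0.6, -0.3, 1.3]
finger_gap: 0.0004
```

Call:
apply_moves(
  targets="0 0 0.005 0 0 0 0;0 0 0.009 0 0 0 0;0 0 0.012 0 0 0 0",
)

```text
clock: 18.4
tool_pos: [0.5835, -0.0628, 0.0934]
tool_rot: [-3.139, 0.117, 0.001]
wrist_force: [-1.0, -0.1, 1.5]
finger_gap: 0.0005
```

```bash
python3 arc.py .1 0
```

```text
t 18.4 cabpos [-0.0491 -0.0001  0.0934] F_cab [-1.0198 -0.2047  1.4938] tq [ 0.0248  0.2335 -0.0127] gap 0.0004981381075613377 q [-0.313   0.309   1.6703 -0.      1.1628  1.3322]
rot err [-0.0001  0.0005  0.0017]
0.1 [-0.0487  0.      0.1009] share x 0.001 y -0.000 z -0.015
0.0 [-0.05   0.     0.087] share x -0.002 y -0.000 z 0.013
```

Call:
apply_moves(
  targets="0 0 0.003 0 0 0 0;0 0 0.005 0 0 0 0;0 0 0.007 0 0 0 0",
)

```text
clock: 18.77
tool_pos: [0.5837, -0.0629, 0.0901]
tool_rot: [-3.139, 0.117, 0.0]
wrist_force: [-0.7, -0.9, 1.5]
finger_gap: 0.0004
```

Call:
apply_moves(
  targets="0 0 0.002 0 0 0 0;0 0 0.004 0 0 0 0",
)

```text
clock: 19.02
tool_pos: [0.5837, -0.0628, 0.088]
tool_rot: [-3.139, 0.117, 0.0]
wrist_force: [-2.6, -0.3, 1.4]
finger_gap: 0.0005
```

Call:
apply_moves(
  targets="0 0 0.002 0 0 0 0;0 0 0.002 0 0 0 0",
)

```text
clock: 19.27
tool_pos: [0.5837, -0.0629, 0.0874]
tool_rot: [-3.139, 0.117, 0.0]
wrist_force: [-2.9, 0.4, 3.7]
finger_gap: 0.0003
```

Call:
apply_moves(
  targets="0 0 0.002 0 0 0 0;0 0 0.002 0 0 0 0",
)

```text
clock: 19.52
tool_pos: [0.5838, -0.0629, 0.0873]
tool_rot: [3.139, -0.116, -0.0]
wrist_force: [-6.3, 1.6, 9.5]
finger_gap: 0.0007
```

Call:
apply_moves(
  targets="0 0 0.001 0 0 0 0;0 0 0.001 0 0 0 0",
)

```text
clock: 19.77
tool_pos: [0.5838, -0.0629, 0.0873]
tool_rot: [3.139, -0.116, -0.0]
wrist_force: [-6.0, 1.2, 12.3]
finger_gap: 0.0001
```

The lid is at its stop (z 0.0873, expected 0.087, 12 N). Lifting clear and withdrawing.

Call:
apply_moves(
  targets="0 0 -0.02 0 0 0 0;0 0 -0.1 0 0 0 0;0 0 -0.2 0 0 0 0;0 0 -0.3 0 0 0 0;0 0 -0.4 0 0 0 0",
)

```text
clock: 20.4
tool_pos: [0.5838, -0.0629, 0.2874]
tool_rot: [3.139, -0.117, 0.002]
wrist_force: [0.5, 0.1, 0.4]
finger_gap: 0.0003
```

Call:
apply_moves(
  targets="-0.1 0.1 -0.05 0 0 0 0;-0.18 0.2 -0.05 0 0 0 0;-0.25 0.3 -0.05 0 0 0 0;-0.3 0.4 -0.05 0 0 0 0;-0.32 0.48 -0.05 0 0 0 0",
)

```text
clock: 21.02
tool_pos: [0.4049, -0.2922, 0.3111]
tool_rot: [3.138, -0.119, 0.002]
wrist_force: [0.4, -0.2, 0.2]
finger_gap: 0.0004
```

Call:
apply_moves(
  targets="0 0.1 0 0 0 0 0;0 0.2 0 0 0 0 0;0 0.2 0 0 0 0 0",
)

```text
clock: 21.4
tool_pos: [0.398, -0.3927, 0.3097]
tool_rot: [-3.139, 0.123, 0.001]
wrist_force: [1.4, 0.0, 0.4]
finger_gap: 0.0005
```

```bash
python3 - <<'E'
from g import *
st()
for n in ("side","top"):
  f=arm.grab_frame(n)["img"]; cv2.imwrite(f"pics/{n}11f.png",f)
  f=cv2.resize(f[110:230,240:400],None,fx=5,fy=5,interpolation=cv2.INTER_CUBIC) if n=="side" else cv2.resize(f[120:230,260:420],None,fx=5,fy=5,interpolation=cv2.INTER_CUBIC)
  cv2.imwrite(f"pics/{n}11.png",f)
E
```

```text
t 21.4 cabpos [-0.2091 -0.3431  0.3097] F_cab [1.4321 0.1204 0.3728] tq [0.0373 0.0056 0.0127] gap 0.0005454725300499553 q [-0.9947  0.0714  1.5057 -0.0003  1.5651  0.6543]
rot err [-0.0002  0.0006 -0.0022]
```

View pics/side11.png

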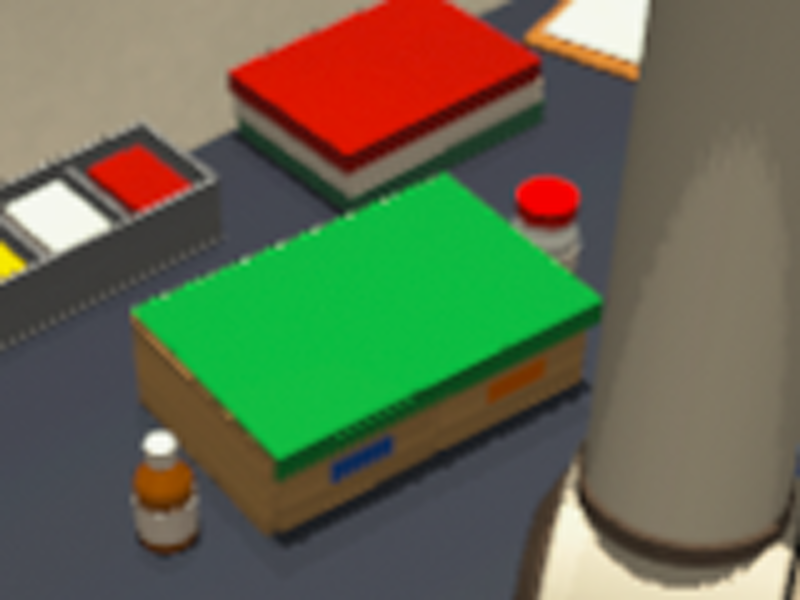

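View pics/top11.png

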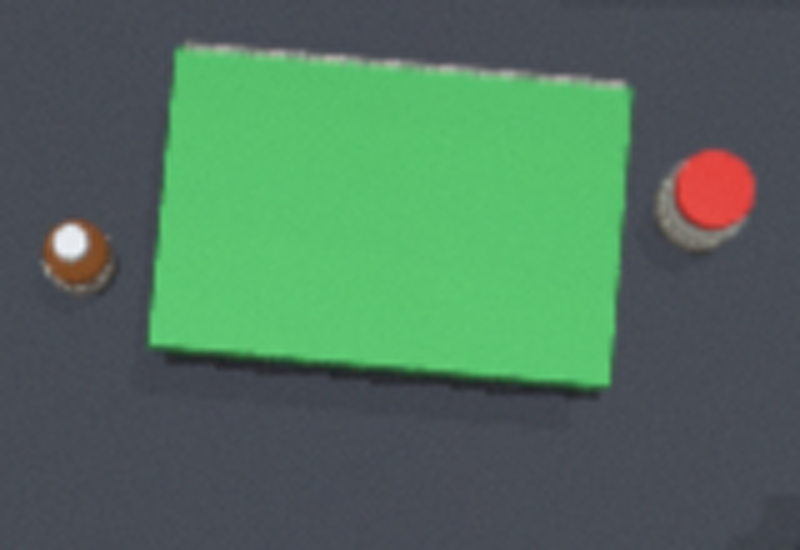

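View pics/top11f.png

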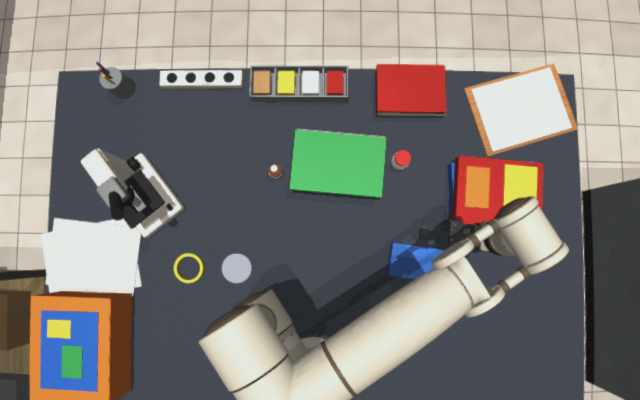

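The lid is flat (top-zoom corners (178,48), (632,87), (610,386), (150,346)), and no drawer sticks out past the lip. The cabinet's back corners, the bottle and the jar are at the same pixels as at the start. The hand is clear.

```bash
python3 -c "
from bench import arm
print(arm.sign_off())"
```

```text
the job is handed in; nothing more can be done
None
```

The cabinet is shut and the job is handed in. I pushed the right drawer home, then the left, and then followed the lid down along its arc, all with the closed fingertips.

- **Drawers:** each ended at its stop, with the tool no longer moving and about 8 N along the push (the cabinet slides at about 17 N). The push took about 1.5–2 N on the way in. The last views show no drawer sticking out past the lid's lip.
- **Lid:** it stopped with the fingertips at 87.3 mm (87 mm expected when shut), under about 12 N downward and 6 N sideways. The last views show it flat.
- **Surroundings:** the cabinet's back corners, the bottle and the jar appear at the same pixels as at the start to within about one camera pixel, and I saw nothing else on the bench moved. The hand finished clear at about 0.31 m height, and the job took about 21 s.

One early reading disagreed. A wrist-camera view taken while the arm was still moving put the drawer fronts about 8 mm further out than the fixed top camera did. I relied on the contact force instead, and the final positions matched the top-camera measurements to within about 2 mm.

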